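# Open the spray box's sprung hood and fit its baffle filter

### The arm

A 7-joint arm with a two-finger parallel gripper is mounted at the origin on the work surface. World frame = base frame: x ahead of the robot, y to its left, z up, the work surface at z = 0. Lengths are in m, angles in rad, forces in N, time in s.
With the tool pointing down it reaches from about 0.425 to 0.925 m from the base axis. Payload 6.8 kg.
Tool frame: the origin (TCP) lies midway between the tips of the shut fingers; the grasp point (between the pads) lies r.grip_point_offset behind it (r.grip_point_offset is the distance from the TCP to the grasp point, in m); z points along the fingers, y is the direction in which the jaws open and shut (so a half turn about z gives the same grasp; the last joint's range is limited). The gripper opens to 85 mm and grips with 20 to 120 N. Pads are 22 mm wide; open, the fingers measure 114 mm over their backs; the gripper's body (76 mm by 85 mm) begins 54 mm behind the grasp point. The pads swing forward as they close: fully open they stand 13 mm farther back than shut.
Start: joints at [-1.311, 0.477, 0.022, 1.555, -0.011, 1.109, -0.083], TCP at [0.243, 0.63, 0.231] pointing down, gripper open.
Joint ranges: [-2.96, 2.96], [-0.34, 2.1], [-1.41, 1.46], [0.24, 2.44], [-1.37, 4.51], [0.17, 1.92], [-2.96, 2.96]. Speed limits (rad/s): [2.39, 2.39, 3.14, 3.14, 3.14, 3.14, 3.14].

### API

Orientations are given as a rotation vector (axis times angle).
In Python, from bench import r gives the robot as it stands. The module is installed in compiled form; this text tells all that it offers.
- The arm moves only by the tool play_rows, never from a script. Its argument "deltas" is a list of rows, each a list of 3 entries, a list of its own where there are three numbers: the finger opening in mm, from 0 to 85.4, then the shift along the tool's x, y, z in mm, then the turn, a rotation vector about the tool's x, y, z in rad. A call has 1 to 8 rows; each row is the pose to reach, as a shift and turn from the pose measured when the call began, along the tool's axes at that moment; what a row does not reach only later rows make up. A row lasts 1/8 s, in which the tool goes at most 62.5 mm and 10.7 degrees, less where a joint would pass 70% of its speed; a pose out of reach is approached as far as the arm can. A call with a gripper value outside its range is refused whole. The fingers move at their own pace and stop on an object; "squeeze" is the grip in N (left out, the last holds). Time passes only in rows, so rows that repeat a pose let the fingers close. It gives the time, the measured TCP pose, the force and the opening at its end, in the units of the state.
- r.get_obs(): the state, without advancing time (a new reading comes with each control period).
- r.grab_frame(name): name is "scene" or "side" or "wrist"; returns (picture, depth): 420x560x3 uint8, red, green, blue; 420x560 float32, m along the optical axis (not along the pixel's ray), 0 where there is no reading.
- r.camera_model(name): a dict with "mtx" (3x3 intrinsics, pixels), "rvec" (rotation vector, rad) and "tvec" (3), from world to camera coordinates, as OpenCV has them; the wrist camera has in their place "T_tool_cam" (4x4, takes a point from camera to tool coordinates, whose origin is the TCP and whose axes are the flange's). Camera axes: x right, y down, z forward; pixel columns grow to the right and rows downward; lengths in m; the calibration is good to about 2 mm. A picture is of the moment at which its call begins: read the wrist's pose just before it. camera_model takes no time and is no camera call.
- r.hand_in(): hands the job in, once; it reports no verdict.
The state is a dict: "clock": time; "joints": joint angles; "qvel": joint speeds; "tau": joint torques, N m; "tcp_pos": TCP position; "orientation": TCP orientation; "contact_force": force on the tool from outside, world axes, zero at the start; "moment": the same for the moment, N m; "grip_width": finger opening in m.
Only numpy, scipy, OpenCV 4.12 (cv2) and the standard library are available. Lean on these libraries where they do the work, as an engineer would, in place of code of your own. Each camera call takes 0.05 s, during which the arm holds its last target. There are 200 camera calls.

### The job

Lift the hood of the spray extraction box by its handle and swing it up and back past its spring's over-centre point, so that it stays open by itself. Then fit the loose steel baffle filter: feel its tongue home under the retaining lip at the front of the well and lower its back edge until it lies flat on the ledges, without forcing it or letting it drop. Let go, leave the hood standing open, and do not disturb the other things on the table.

Things in the scene. Friction and masses are not known exactly. Their poses are not given: they have to be found in the camera images.
- booth: benchtop spray extraction box, grey steel, 260 mm deep (x), 300 wide (y), deck 88 high, fixed. Origin: centre of its underside. x runs from its front (switch and knob, robot's side) to its back, z up. In the deck is a fixed steel filter tray, its well 180 long (x), 206 wide (y), middle at booth y 0, and booth x -10 give or take 9: it is screwed down in slots, and how far forward is not reported
- hood (a joint): hood angle, rad: 0 shut, grows as it opens, stop at 1.83 (leaning back). Below the over-centre point at about 1.2 a tension spring and its weight (0.6 kg) pull it shut; beyond it they push it on to the stop. It takes about 6 N at the handle at first, falling to nothing at the over-centre point. Hood shut: white, 310 mm wide, front edge at booth x -125, top at z 150
- hood_hinge (a point): middle of the hood's hinge line, which runs along the booth's y: booth x +115, y 0, z 88
- hood_handle (a point): middle of the bar of the hood's bow handle: round steel bar along the booth's y, 10 mm in diameter, 100 free between its legs, standing 42 mm off the hood's front panel (which rises to the back, 28 degrees from level). Hood shut: booth x -97, y 0, z 162. It swings about the hinge line, radius 225 mm
- filter: loose steel baffle filter, 0.38 kg, 177 mm long (x), 200 wide (y), frame 16 thick, flat on the table, right way up, beside the box. Origin: centre of its underside, half way between tongue tip and back edge; z up. Its front 20 mm (x -88.5 to -68) is the tongue, over the full width, only 6 mm thick, level with the underside
- filter_grip (a point): middle of the bar of the filter's bow handle, 44 mm above the filter's underside at x 0, y 0: flat bar along the filter's y, 12 mm thick (x), 16 high, 70 free between its legs, 20 mm clear above the frame; near the centre of mass
- filter_tongue (a point): middle of the lower edge of the tongue's tip: filter x -88.5, y 0, z 0
- well_seat (a point): centre of the filter's underside when home with the tray at mid-travel: booth x -10, y 0, z 66, axes as the booth's, tongue to the front. Home may lie up to 10.5 mm further forward or back, as the tray does: find the tray's front wall by feel. Ledges at z 66 all round (front one 45 mm wide, back 14); open below. Well 3 mm longer and 6 wider than the filter
- brush_jar: glass jar with brushes, 75 mm wide, 230 high; leave alone. Origin: centre of underside
- varnish_bottle: amber bottle, 64 mm wide, 150 high; leave alone. Origin: centre of underside
- tape_roll: roll of tape, 96 mm wide, 24 high; leave alone. Origin: centre of underside
- paint_pot: small white pot, 52 mm wide, 42 high; leave alone. Origin: centre of underside
- lip_nominal (a point): middle of the lower back edge of the retaining lip with the tray at mid-travel: booth x -90, y 0, z 76.5; up to 9 mm further forward or back. The lip covers the front 10 mm of the well, slot below it 10.5 mm high, so the filter cannot be laid in flat: tongue first, back raised 8 to 13 degrees, slid forward to the front wall, then lowered

How it is judged:
By the outcome, as a careful person would: the job done as asked, in the order asked, and still so for the second after the job is handed in, with the robot touching nothing.
It also fails if it takes over 70 s, if anything falls off the work surface, if the arm or the gripper's body presses on something with over 40 N, if the wrist force passes 120 N, or if a joint passes its speed limit or range.

## Working session

There is one attempt and no reset: what is moved stays moved. The work goes in short steps, Python scripts to look and compute and a tool call to move; the robot and the scene stay as the last step left them, time stands still between calls to the robot, and variables do not carry over. Pictures are saved under pics/ and viewed, about 8 in all and at most 12, crops included, and the job is handed in when it is done.

Besides the shell and the picture viewer there is one more tool, called after ">>>" by a JSON object that holds its "name" and its "arguments". play_rows: Moves the arm, as the interface text tells. Its arguments: {"type":"object","properties":{"deltas":{"type":"array"},"squeeze":{"type":"number"}},"required":["deltas"]}

```bash
mkdir -p pics; cat > h.py <<'E'
import numpy as np, cv2
from scipy.spatial.transform import Rotation as R
from bench import r
def cam(name):
    m=r.camera_model(name); K=np.array(m["mtx"])
    if name=="wrist":
        o=r.get_obs(); T=np.eye(4); T[:3,:3]=R.from_rotvec(o["orientation"]).as_matrix(); T[:3,3]=o["tcp_pos"]
        T=T@np.array(m["T_tool_cam"])
    else:
        A=np.eye(4); A[:3,:3]=R.from_rotvec(np.ravel(m["rvec"])).as_matrix(); A[:3,3]=np.ravel(m["tvec"]); T=np.linalg.inv(A)
    return K,T
def shot(name,fn):
    K,T=cam(name); p,d=r.grab_frame(name)
    cv2.imwrite(f"pics/{fn}.png",p[:,:,::-1]); np.savez(f"pics/{fn}.npz",K=K,T=T,d=d,p=p)
def cloud(fn):
    z=np.load(f"pics/{fn}.npz"); K,T,d=z["K"],z["T"],z["d"]
    v,u=np.mgrid[:420,:560]
    c=np.stack([(u-K[0,2])/K[0,0]*d,(v-K[1,2])/K[1,1]*d,d,np.ones_like(d)],-1)
    return (c@T.T)[...,:3]
def tool():
    o=r.get_obs(); return R.from_rotvec(o["orientation"]).as_matrix(), np.array(o["tcp_pos"]), o
E
python3 - <<'E'
from h import *
print(r.get_obs(), r.grip_point_offset)
for n in("scene","side"): shot(n,n+"0"); print(cam(n)[1].round(2).tolist())
a=cv2.imread("pics/scene0.png");cv2.imwrite("pics/a.png",a)
print(tool()[0].round(3))
E
```

```text
{'clock': 0.0, 'joints': array([-1.31108836,  0.47778357,  0.02234955,  1.55646995, -0.01151815,
        1.10926515, -0.08307336]), 'qvel': array([-2.21945134e-04, -1.81051062e-03, -1.71122668e-03,  4.44443577e-04,
       -1.62228722e-03, -2.20077613e-03,  1.54673690e-05]), 'tau': array([-5.04030359e-04, -5.96450293e+01,  1.60756666e+00, -2.81197554e+01,
        1.23694714e-02,  9.38244833e-03,  3.84528548e-06]), 'tcp_pos': array([0.24251262, 0.62929763, 0.23032916]), 'orientation': array([-5.74413643e-01, -3.08841947e+00,  2.80483826e-03]), 'contact_force': array([-0.03024697,  0.14661332, -1.06138171]), 'moment': array([ 0.08789331, -0.03442307,  0.01141519]), 'grip_width': 0.08538711016825154} 0.0187
[[0.84, 0.33, -0.43, 1.3], [0.54, -0.51, 0.67, -1.09], [0.0, -0.8, -0.6, 1.12], [0.0, 0.0, 0.0, 1.0]]
[[0.7, -0.47, 0.53, -0.17], [-0.71, -0.47, 0.52, -0.75], [0.01, -0.74, -0.67, 1.06], [0.0, 0.0, 0.0, 1.0]]
[[-0.933  0.36  -0.001]
 [ 0.36   0.933 -0.002]
 [-0.    -0.002 -1.   ]]
```

View pics/scene0.png

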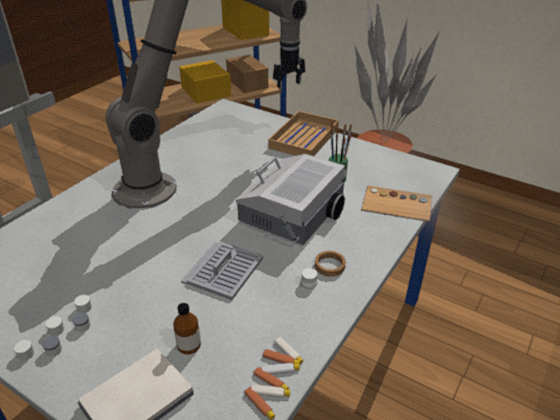

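View pics/side0.png

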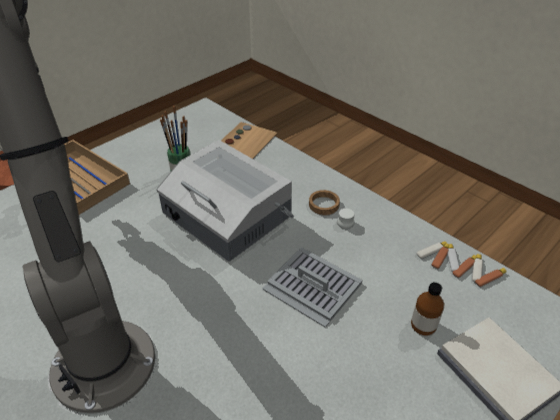

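The scene view shows the booth at about (295,200) and its handle at (265,172). In the side view the booth is at (225,195), the handle at (198,195), and the filter at (315,285) with its grip at (313,275). Next I'll make enlarged crops for measuring.

```bash
python3 - <<'E'
from h import *
a=cv2.imread("pics/side0.png")[135:330,145:375]
cv2.imwrite("pics/c1.png",cv2.resize(a,None,fx=3,fy=3,interpolation=cv2.INTER_CUBIC))
c=cloud("side0"); s=cloud("scene0")
for cl,n in((c,"side"),(s,"scene")):
    P=cl.reshape(-1,3)
    m=(P[:,0]>.3)&(P[:,0]<.95)&(abs(P[:,1])<.45)
    Q=P[m]
    # height map clusters
    for lo,hi in((.012,.020),(.03,.056),(.13,.152),(.156,.172)):
        q=Q[(Q[:,2]>lo)&(Q[:,2]<hi)]
        print(n,lo,hi,len(q),q.min(0).round(3) if len(q) else'',q.max(0).round(3) if len(q) else '',np.median(q,0).round(3) if len(q) else '')
# filter top minAreaRect
for n in("side0","scene0"):
    cl=cloud(n); v0,v1,u0,u1=(245,325,255,370) if n=="side0" else (238,300,180,268)
    q=cl[v0:v1,u0:u1].reshape(-1,3); q=q[(q[:,2]>.009)&(q[:,2]<.022)]
    print(n,cv2.minAreaRect((q[:,:2]*1000).astype(np.float32)), np.percentile(q[:,2],[10,50,90]))
    q=cl[v0:v1,u0:u1].reshape(-1,3); q=q[(q[:,2]>.04)&(q[:,2]<.06)]
    print(" grip",cv2.minAreaRect((q[:,:2]*1000).astype(np.float32)),q[:,2].max(),len(q))
E
```

```text
side 0.012 0.02 2744 [ 0.399 -0.45   0.012] [0.92  0.445 0.02 ] [ 0.536 -0.198  0.015]
side 0.03 0.056 1198 [ 0.388 -0.45   0.03 ] [0.791 0.448 0.056] [0.507 0.032 0.043]
side 0.13 0.152 4859 [0.432 0.023 0.13 ] [0.665 0.449 0.152] [0.549 0.165 0.148]
side 0.156 0.172 163 [0.426 0.118 0.156] [0.602 0.45  0.172] [0.432 0.191 0.164]
scene 0.012 0.02 2889 [ 0.305 -0.45   0.012] [0.944 0.45  0.02 ] [ 0.588 -0.229  0.016]
scene 0.03 0.056 984 [ 0.413 -0.449  0.03 ] [0.821 0.45  0.056] [0.645 0.035 0.044]
scene 0.13 0.152 2230 [0.438 0.024 0.13 ] [0.664 0.449 0.152] [0.573 0.155 0.149]
scene 0.156 0.172 171 [0.428 0.033 0.156] [0.658 0.45  0.172] [0.512 0.189 0.16 ]
side0 ((515.7128295898438, -188.6584014892578), (183.34877014160156, 201.6233367919922), 7.186912536621094) [0.01028589 0.01376964 0.01710422]
 grip ((513.641357421875, -189.16156005859375), (16.233234405517578, 92.63532257080078), 6.999382972717285) 0.05504327966839773 203
scene0 ((493.34393310546875, -197.68121337890625), (297.14019775390625, 232.8700408935547), 19.82294464111328) [0.01076865 0.01556802 0.01950699]
 grip ((515.2628173828125, -185.1904296875), (16.84265899658203, 93.67527770996094), 8.144572257995605) 0.05919193963597613 139
```

View pics/c1.png

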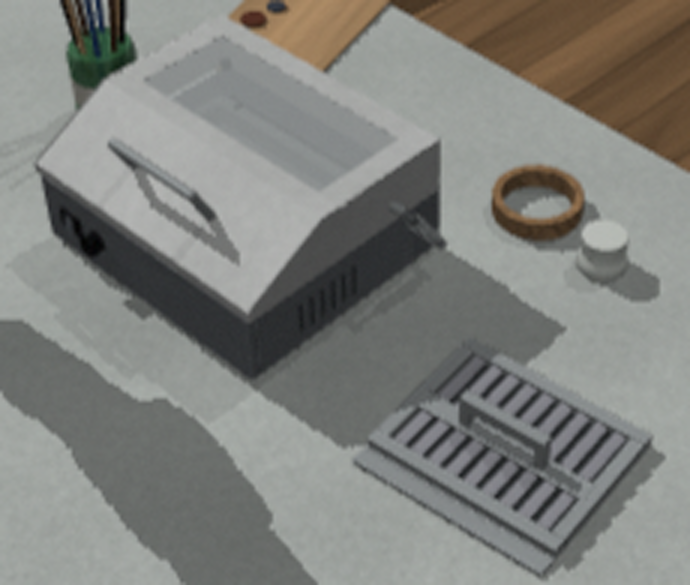

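The crop shows the handle bar from (112,143) to (212,215), which is (182,183) to (216,207) in the full picture. The filter's tongue is on the robot's side. Next I'll get the booth pose.

```bash
python3 - <<'E'
from h import *
z=np.load("pics/side0.npz");K,T=z["K"],z["T"]
def ray(u,v,h):
    d=T[:3,:3]@np.linalg.solve(K,[u,v,1]); return T[:3,3]+d*(h-T[2,3])/d[2]
A=ray(182.3,182.7,.162);B=ray(215.7,206.7,.162);print("bar",A,B,(A+B)/2,np.linalg.norm(A-B),np.degrees(np.arctan2(*(A-B)[:2]*[-1,1])))
# hood lower front corners z~.09?, table booth corner
f=lambda x,y:(145+x/3,135+y/3)
L=ray(*f(38,166),.092);Rr=ray(*f(250,315),.092);print("front edge",L,Rr,np.linalg.norm(L-Rr),(L+Rr)/2,np.degrees(np.arctan2(*(L-Rr)[:2]*[-1,1])))
for n in("side0","scene0"):
    P=cloud(n).reshape(-1,3)
    q=P[(P[:,2]>.1)&(P[:,2]<.156)&(P[:,0]>.38)&(P[:,0]<.72)&(P[:,1]>-.05)&(P[:,1]<.4)]
    t=q[(q[:,2]>.143)]
    print(n,cv2.minAreaRect((t[:,:2]*1000).astype(np.float32)),len(t))
    # bar
    b=P[(P[:,2]>.154)&(P[:,2]<.172)&(P[:,0]>.38)&(P[:,0]<.5)&(P[:,1]>.08)&(P[:,1]<.26)]
    print(cv2.minAreaRect((b[:,:2]*1000).astype(np.float32)),len(b),b[:,2].max())
    # front panel normal
    w=P[(P[:,2]>.1)&(P[:,2]<.14)&(P[:,0]>.38)&(P[:,0]<.5)&(P[:,1]>.03)&(P[:,1]<.3)]
    c=np.median(w,0)
    for _ in range(4):
        n_=np.linalg.svd(w-w.mean(0),full_matrices=0)[2][2]; n_*=np.sign(n_[2]); w=w[abs((w-w.mean(0))@n_)<.004]
    print("panel n",n_.round(3),np.degrees(np.arctan2(-n_[1],-n_[0])),np.degrees(np.arccos(n_[2])),len(w))
E
```

```text
bar [0.43080706 0.2344079  0.162     ] [0.4313887  0.09028142 0.162     ] [0.43109788 0.16234466 0.162     ] 0.1441276613394501 0.23122331755869702
front edge [0.40433472 0.33337536 0.092     ] [0.41580407 0.02848247 0.092     ] 0.3051085431315688 [0.41006939 0.18092891 0.092     ] 2.1543162036676127
side0 ((546.7659301757812, 182.57814025878906), (226.8997802734375, 317.8661193847656), 2.0915889739990234) 3972
((432.6787109375, 178.7553253173828), (12.124879837036133, 121.13133239746094), 1.7774258852005005) 130 0.1719118530343552
panel n [-0.449 -0.015  0.893] 1.872469534485267 26.711461579655026 1953
scene0 ((547.212158203125, 186.9956512451172), (226.9062957763672, 324.7160949707031), 1.8567134141921997) 2666
((442.2718505859375, 177.6097412109375), (106.29072570800781, 75.80738830566406), 63.91294860839844) 84 0.1713412745435302
panel n [-0.448 -0.022  0.894] 2.7609004663607455 26.65550711263355 409
```

Booth origin is about (0.531, 0.182) with yaw about 2°. The handle is near (0.4325, 0.1785, 0.162). I'll move above it.

>>> {"name": "play_rows", "arguments": {"deltas": [[85,[-42,-44,-3],[0,0,0.146]],[85,[-85,-88,-6],[0,0,0.292]],[85,[-127,-132,-10],[0,0,0.438]],[85,[-170,-176,-13],[0,0,0.584]],[85,[-212,-220,-16],[0,0,0.73]],[85,[-255,-264,-18],[0,0,0.876]],[85,[-298,-308,-19],[0,0,1.02]],[85,[-340,-352,-19],[0,0,1.168]]]}}

```text
clock: 1.1
tcp_pos: [0.4336, 0.1767, 0.2501]
orientation: [2.187, 2.254, -0.002]
contact_force: [0.6, 0.3, 0.3]
grip_width: 0.0851
```

```bash
python3 - <<'E'
from h import *
Rm,p,o=tool(); print(o["clock"],p.round(4),Rm.round(3).tolist(),o["joints"].round(2),o["contact_force"])
shot("wrist","w1")
P=cloud("w1").reshape(-1,3)
b=P[(P[:,2]>.15)&(P[:,2]<.172)&(P[:,0]>.39)&(P[:,0]<.47)&(P[:,1]>.08)&(P[:,1]<.28)]
print(len(b));  print(cv2.minAreaRect((b[:,:2]*1000).astype(np.float32)) if len(b) else '',b.max(0),b.min(0),np.median(b,0))
E
```

```text
1.1 [0.4336 0.1767 0.2501] [[-0.03, 1.0, -0.0], [1.0, 0.03, -0.001], [-0.001, -0.0, -1.0]] [-0.91  0.11  0.43  2.03 -0.05  1.01 -0.43] [0.6144708  0.28875085 0.27687852]
2075
((436.61761474609375, 182.97459411621094), (16.246479034423828, 117.95410919189453), 2.0088202953338623) [0.44668799 0.24184664 0.16806606] [0.42696078 0.12391399 0.1501187 ] [0.43383237 0.19040523 0.16507847]
```

>>> {"name": "play_rows", "arguments": {"deltas": [[45,[6,1,30],[0,0,0]],[45,[6,1,60],[0,0,0]],[45,[6,1,85],[0,0,0]],[45,[6,1,105],[0,0,0]],[0,[6,1,106],[0,0,0]],[0,[6,1,106],[0,0,0]],[0,[6,1,106],[0,0,0]],[0,[6,1,106],[0,0,0]]], "squeeze": 40}}

```text
clock: 2.15
tcp_pos: [0.4331, 0.1736, 0.1439]
orientation: [-2.203, -2.238, 0.014]
contact_force: [-11.8, 0.2, 3.3]
grip_width: 0.0083
```

>>> {"name": "play_rows", "arguments": {"deltas": [[0,[0,3,-9],[0,0,0]],[0,[0,7,-18],[0,0,0]],[0,[0,11,-27],[0,0,0]],[0,[0,16,-36],[0,0,0]]], "squeeze": 40}}

```text
clock: 2.65
tcp_pos: [0.4491, 0.1741, 0.1804]
orientation: [-2.202, -2.238, 0.016]
contact_force: [-2.1, 1.3, -7.6]
grip_width: 0.0084
```

```bash
python3 - <<'E'
from h import *
Rm,p,o=tool(); print(o["clock"],p.round(4),Rm.round(3).tolist(),o["joints"].round(2),o["contact_force"],o["moment"])
shot("side","s1");shot("wrist","w2")
a=cv2.imread("pics/s1.png")[90:270,120:330]; b=cv2.imread("pics/w2.png")
a=cv2.resize(a,(490,420)); cv2.imwrite("pics/m1.png",np.hstack([a,cv2.resize(b,(300,225))[:0].reshape(0,300,3)]) if 0 else np.hstack([a,np.vstack([cv2.resize(b,(300,225)),np.zeros((195,300,3),np.uint8)])]))
E
```

```text
2.65 [0.4491 0.1741 0.1804] [[-0.016, 1.0, -0.008], [1.0, 0.016, -0.006], [-0.006, -0.009, -1.0]] [-0.87  0.23  0.43  2.07 -0.12  0.87 -0.35] [-2.14610392  1.29548341 -7.60773635] [0.33318402 0.48688341 0.19870976]
```

View pics/m1.png

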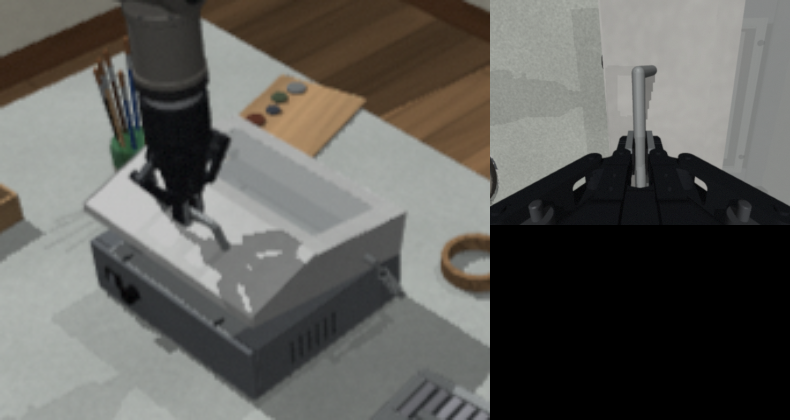

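The hood is lifting and the bar sits between the pads. I'll continue along the arc.

>>> {"name": "play_rows", "arguments": {"deltas": [[0,[0,10,-17],[0,0,0]],[0,[0,22,-32],[0,0,0]],[0,[1,35,-47],[0,0,0]],[0,[1,49,-60],[0,0,0]],[0,[1,65,-73],[0,0,0]],[0,[2,81,-83],[0,0,0]],[0,[2,98,-93],[0,0,0]],[0,[2,116,-100],[0,0,0]]]}}

```text
clock: 3.75
tcp_pos: [0.5659, 0.1783, 0.2824]
orientation: [-2.201, -2.236, 0.015]
contact_force: [-8.8, -1.5, 13.1]
grip_width: 0.0083
```

>>> {"name": "play_rows", "arguments": {"deltas": [[0,[0,22,-7],[0,0,0]],[0,[1,45,-12],[0,0,0]],[0,[1,69,-14],[0,0,0]],[0,[1,92,-14],[0,0,0]],[0,[2,116,-12],[0,0,0]],[0,[2,139,-7],[0,0,0]],[0,[2,161,0],[0,0,0]],[0,[3,176,7],[0,0,0]]]}}

```text
clock: 4.75
tcp_pos: [0.7441, 0.1842, 0.2749]
orientation: [-2.203, -2.238, 0.009]
contact_force: [2.7, 0.5, 3.6]
grip_width: 0.0084
```

```bash
python3 - <<'E'
from h import *
Rm,p,o=tool(); print(o["clock"],p.round(4),Rm.round(3).tolist(),o["joints"].round(2),o["contact_force"],o["moment"])
shot("side","s2")
a=cv2.imread("pics/s2.png")[40:270,100:400]
cv2.imwrite("pics/s2c.png",cv2.resize(a,None,fx=2,fy=2))
E
```

```text
4.75 [0.7441 0.1842 0.2749] [[-0.016, 1.0, -0.005], [1.0, 0.016, -0.004], [-0.004, -0.005, -1.0]] [-0.59  0.64  0.46  1.26 -0.28  1.3  -0.12] [2.74085116 0.49986699 3.55333431] [ 0.08229362 -0.27867021  0.15959844]
```

View pics/s2c.png

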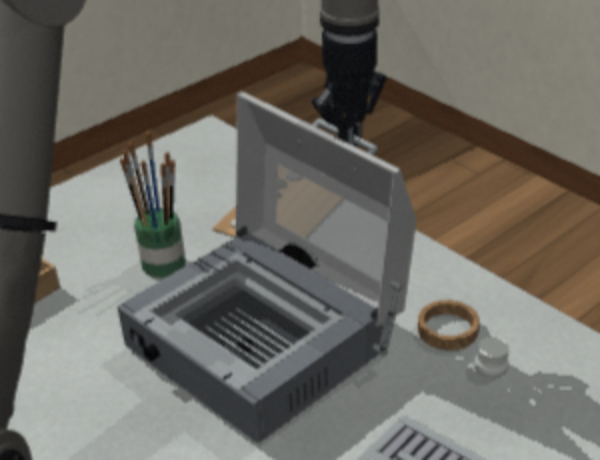

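>>> {"name": "play_rows", "arguments": {"deltas": [[0,[0,9,4],[0,0,0]],[0,[0,17,9],[0,0,0]],[0,[0,24,13],[0,0,0]],[25,[0,25,14],[0,0,0]],[25,[0,25,14],[0,0,0]]]}}

```text
clock: 5.42
tcp_pos: [0.7704, 0.1839, 0.26]
orientation: [2.204, 2.238, -0.009]
contact_force: [-0.2, -0.7, -0.7]
grip_width: 0.0249
```

>>> {"name": "play_rows", "arguments": {"deltas": [[25,[0,0,-40],[0,0,0]],[25,[0,0,-90],[0,0,0]],[25,[0,0,-140],[0,0,0]],[40,[-50,0,-145],[0,0,0]],[60,[-105,-10,-145],[0,0,-0.03]],[60,[-155,-40,-145],[0,0,-0.06]],[60,[-205,-75,-140],[0,0,-0.09]],[60,[-250,-110,-130],[0,0,-0.11]]]}}

```text
clock: 6.42
tcp_pos: [0.6631, -0.0699, 0.3926]
orientation: [2.078, 2.353, -0.008]
contact_force: [0.3, 0.4, -0.1]
grip_width: 0.06
```

>>> {"name": "play_rows", "arguments": {"deltas": [[60,[-20,-50,30],[0,0,0]],[60,[-50,-90,70],[0,0,0]],[60,[-100,-120,110],[0,0,0]],[60,[-133,-130,140],[0,0,0]],[60,[-133,-130,165],[0,0,0]],[60,[-133,-130,190],[0,0,0]]]}}

```text
clock: 7.18
tcp_pos: [0.5495, -0.22, 0.2033]
orientation: [2.08, 2.351, -0.007]
contact_force: [0.7, 0.9, -0.5]
grip_width: 0.06
```

```bash
python3 - <<'E'
from h import *
Rm,p,o=tool(); print(o["clock"],p.round(4),Rm.round(3).tolist(),o["joints"].round(2),o["contact_force"],o["moment"])
shot("wrist","w3"); shot("scene","sc1")
P=cloud("w3").reshape(-1,3)
b=P[(P[:,2]>.042)&(P[:,2]<.06)&(P[:,0]>.4)&(P[:,0]<.6)&(P[:,1]>-.3)&(P[:,1]<-.05)]
print(len(b),cv2.minAreaRect((b[:,:2]*1000).astype(np.float32)),np.percentile(b[:,2],[5,50,95]))
f=P[(P[:,2]>.010)&(P[:,2]<.022)&(P[:,0]>.35)&(P[:,0]<.7)&(P[:,1]>-.35)&(P[:,1]<-.05)]
print(len(f),cv2.minAreaRect((f[:,:2]*1000).astype(np.float32)))
# hood / well from scene
S=cloud("sc1").reshape(-1,3); yw=np.radians(2.0); B=(S-[.5315,.1864,0])@np.array([[np.cos(yw),-np.sin(yw),0],[np.sin(yw),np.cos(yw),0],[0,0,1]])
for lo,hi in((.25,.34),(.0,.05),(.06,.072),(.073,.082),(.084,.094)):
    q=B[(B[:,2]>lo)&(B[:,2]<hi)&(abs(B[:,0])<.2)&(abs(B[:,1])<.17)]
    print(lo,hi,len(q),q.min(0).round(3),q.max(0).round(3)) if len(q) else print(lo,0)
a=cv2.imread("pics/sc1.png")[120:300,170:370]; cv2.imwrite("pics/m2.png",np.hstack([cv2.resize(a,(440,396)),cv2.resize(cv2.imread("pics/w3.png"),(360,270)).tolist()+np.zeros((126,360,3)).tolist()]).astype(np.uint8) if 0 else np.hstack([cv2.resize(a,(440,396)),np.vstack([cv2.resize(cv2.imread("pics/w3.png"),(360,270)),np.zeros((126,360,3),np.uint8)])]))
E
```

```text
7.175 [ 0.5495 -0.22    0.2033] [[-0.122, 0.993, -0.001], [0.993, 0.122, -0.005], [-0.005, -0.002, -1.0]] [-0.13  0.4   0.52  1.82 -0.23  0.98  0.61] [ 0.65829921  0.94545779 -0.50906376] [ 0.0573235  -0.04023544 -0.04233989]
1235 ((515.3499145507812, -186.5571746826172), (12.154786109924316, 89.24756622314453), 7.44428825378418) [0.0486677  0.05072955 0.05194126]
19486 ((525.765380859375, -184.98703002929688), (157.48507690429688, 199.94821166992188), 7.414628505706787)
0.25 0.34 1219 [ 0.159 -0.161  0.25 ] [0.2   0.159 0.324]
0.0 0.05 2590 [-0.2  -0.17  0.  ] [0.2  0.17 0.05]
0.06 0.072 712 [-0.111 -0.17   0.06 ] [0.173 0.151 0.072]
0.073 0.082 306 [-0.103 -0.167  0.073] [0.177 0.153 0.082]
0.084 0.094 1294 [-0.127 -0.17   0.084] [0.18  0.156 0.094]
```

View pics/m2.png

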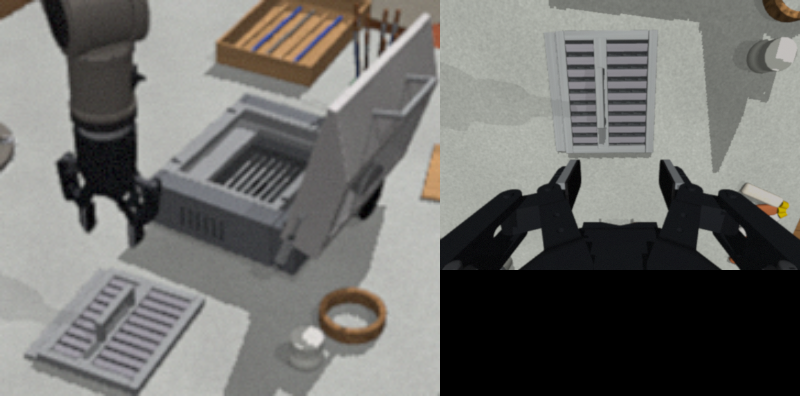

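The hood stands open with its handle side up and back, and nothing else has moved. In the wrist view the filter grip is centred near (603,90). I'll grasp it now.

>>> {"name": "play_rows", "arguments": {"deltas": [[60,[20,-15,40],[0,0,0]],[50,[37,-30,85],[0,0,-0.007]],[45,[37,-30,125],[0,0,-0.007]],[45,[37,-30,150],[0,0,-0.007]],[45,[37,-30,168],[0,0,-0.007]],[45,[37,-30,177],[0,0,-0.007]],[45,[37,-30,178],[0,0,-0.007]]], "squeeze": 90}}

```text
clock: 8.15
tcp_pos: [0.5131, -0.1864, 0.0239]
orientation: [-2.071, -2.36, 0.01]
contact_force: [-0.1, -0.4, 0.3]
grip_width: 0.0452
```

>>> {"name": "play_rows", "arguments": {"deltas": [[30,[0,0,0],[0,0,0]],[8,[0,0,0],[0,0,0]],[5,[0,0,0],[0,0,0]],[5,[0,0,0],[0,0,0]],[5,[0,0,0],[0,0,0]]], "squeeze": 90}}

```text
clock: 8.78
tcp_pos: [0.5139, -0.1866, 0.0249]
orientation: [-2.072, -2.361, 0.009]
contact_force: [-1.6, 1.4, 5.4]
grip_width: 0.0103
```

>>> {"name": "play_rows", "arguments": {"deltas": [[5,[0,0,-10],[0,0,0]],[5,[0,0,-40],[0,0,0]],[5,[0,0,-80],[0,0,0]],[5,[0,0,-130],[0,0,0]],[5,[0,0,-180],[0,0,0]],[5,[0,0,-180],[0,0,0]]]}}

```text
clock: 9.52
tcp_pos: [0.5167, -0.1868, 0.209]
orientation: [2.069, 2.356, -0.002]
contact_force: [0.3, 0.0, -3.2]
grip_width: 0.0104
```

```bash
python3 - <<'E'
from h import *
Rm,p,o=tool(); print(o["clock"],p.round(4),Rm.round(4).tolist(),o["contact_force"],o["moment"],o["grip_width"])
shot("side","s3"); shot("scene","sc3")
yw=np.radians(2.0);M=np.array([[np.cos(yw),-np.sin(yw),0],[np.sin(yw),np.cos(yw),0],[0,0,1]])
for n in("s3","sc3"):
    C=cloud(n); B=(C-[.5315,.1864,0])@M
    H=np.full((340,400),np.nan)
    # occupancy image of deck-level points in booth frame 1mm
    z=B[...,2]; m=(abs(z-.088)<.005)&(abs(B[...,0])<.14)&(abs(B[...,1])<.17)
    q=B[m]; print(n,len(q),cv2.minAreaRect((q[:,:2]*1000).astype(np.float32)),np.median(q[:,2]))
    # well profile along x at y ~0..; and along y at x~-10
    for axis,sel in((1,abs(B[...,0]+.01)<.05),(0,abs(B[...,1])<.06)):
        s=B[sel&(z>.02)&(z<.11)&(abs(B[...,1])<.17)&(abs(B[...,0])<.14)]
        k=np.round(s[:,axis]*250).astype(int)
        print("xy"[axis],[(int(i*4),round(float(np.median(s[k==i,2]))*1000) ) for i in np.unique(k)])
K,T=cam("side"); a=cv2.imread("pics/s3.png")[125:275,145:305]
cv2.imwrite("pics/s3c.png",cv2.resize(a,None,fx=4,fy=4,interpolation=cv2.INTER_CUBIC))
E
```

```text
9.525 [ 0.5167 -0.1868  0.209 ] [[-0.1294, 0.9916, 0.0038], [0.9916, 0.1294, -0.005], [-0.0054, 0.0032, -1.0]] [ 0.26184299  0.01017284 -3.20911602] [-0.01503086 -0.05445726 -0.02790619] 0.010364145700251017
s3 3217 ((5.1331787109375, -5.0103302001953125), (326.03753662109375, 268.9747314453125), 89.69192504882812) 0.08720041958838032
y [(-160, 50), (-156, 59), (-152, 55), (-148, 86), (-144, 87), (-140, 87), (-136, 86), (-132, 87), (-128, 88), (-124, 87), (-120, 87), (-116, 87), (-112, 88), (-108, 88), (-104, 86), (-60, 32), (-56, 31), (-52, 29), (-48, 28), (-44, 23), (-40, 27), (-36, 23), (-32, 27), (-28, 25), (-24, 30), (-20, 29), (-16, 26), (-12, 28), (-8, 28), (-4, 29), (0, 29), (4, 30), (8, 27), (12, 32), (16, 29), (20, 31), (24, 25), (28, 24), (32, 29), (36, 29), (40, 27), (44, 29), (48, 23), (52, 29), (56, 29), (60, 23), (64, 30), (68, 23), (72, 23), (76, 22), (80, 21), (84, 23), (88, 60), (92, 60), (96, 67), (100, 75), (104, 67), (108, 33), (112, 87), (116, 86), (120, 87), (124, 86), (128, 86), (132, 87), (136, 86), (140, 87), (144, 86), (148, 85), (152, 83)]
x [(-140, 54), (
[... 1294 characters left out ...]
76, 23), (80, 24), (84, 25), (88, 28), (92, 63), (96, 60), (100, 75), (104, 70), (108, 65), (112, 38), (116, 91), (120, 91), (124, 89), (128, 89), (132, 90), (136, 90), (140, 90), (144, 90), (148, 89), (152, 86)]
x [(-128, 86), (-124, 90), (-120, 90), (-116, 91), (-112, 92), (-108, 90), (-104, 78), (-100, 84), (-96, 68), (-92, 68), (-88, 66), (-84, 67), (-80, 66), (-76, 66), (-72, 67), (-68, 58), (-64, 63), (-60, 27), (-56, 30), (-52, 26), (-48, 26), (-44, 23), (-40, 26), (-36, 24), (-32, 22), (-28, 24), (-24, 29), (-20, 26), (-16, 28), (-12, 30), (-8, 30), (-4, 29), (0, 24), (4, 24), (8, 23), (12, 25), (16, 21), (20, 30), (24, 24), (28, 27), (32, 31), (72, 89), (76, 89), (80, 90), (84, 92)]
```

View pics/s3c.png

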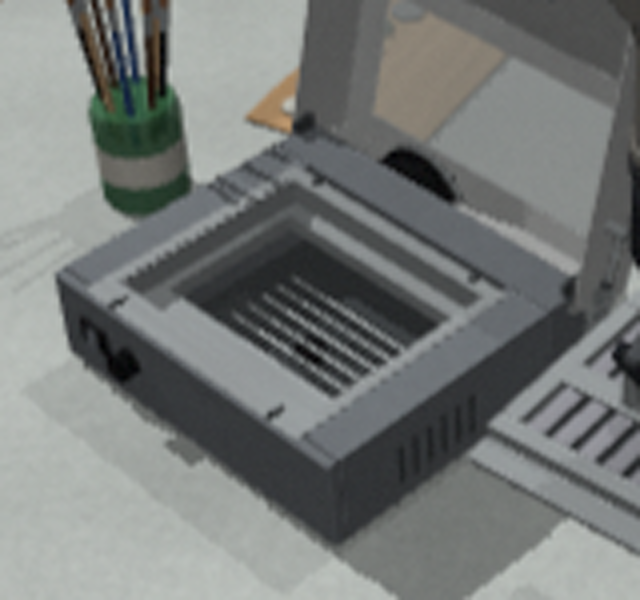

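The hood is still open. In the crop the deck's front corners are at (60,275) and (335,465). The tray's side seams run (118,283)→(298,183) and (305,435)→(505,290). I'll get the y-centre and yaw from these.

```bash
python3 - <<'E'
from h import *
z=np.load("pics/s3.npz");K,T=z["K"],z["T"]
yw=np.radians(2.0);M=np.array([[np.cos(yw),-np.sin(yw),0],[np.sin(yw),np.cos(yw),0],[0,0,1]])
def ray(x,y,h):
    d=T[:3,:3]@np.linalg.solve(K,[145+(x+.5)/4-.5,125+(y+.5)/4-.5,1]); return ((T[:3,3]+d*(h-T[2,3])/d[2]-[.5315,.1864,0])@M*1000).round(1)[:2]
for n,x,y in(("FL",60,275),("FR",335,465),("seamL0",118,283),("seamL1",298,183),("seamR0",305,435),("seamR1",505,290),("base FR",340,543)):
    print(n,ray(x,y,0 if n[0]=='b' else .088))
# robust line fits from clouds: front face, side edges of deck (depth)
for nm in("s2","s3","side0"):
    B=(cloud(nm)-[.5315,.1864,0])@M
    zz=B[...,2]
    f=B[(zz>.02)&(zz<.08)&(B[...,0]<-.11)&(B[...,0]>-.145)&(abs(B[...,1])<.14)]
    k=np.polyfit(f[:,1],f[:,0],1); 
    s=B[(zz>.02)&(zz<.075)&(B[...,1]<-.135)&(B[...,1]>-.165)&(abs(B[...,0])<.1)]
    s=s[abs(s[:,1]-np.median(s[:,1]))<.006]
    k2=np.polyfit(s[:,0],s[:,1],1)
    print(nm,"front x",np.median(f[:,0]),"yaw",-np.degrees(k[0]),"side y",np.median(s[:,1]),"yaw",np.degrees(k2[0]),len(f),len(s))
# filter pose held: rect of upper points
Rm,p,o=tool()
for nm in("s3","sc3"):
    C=cloud(nm); t=(C-p)@Rm*1000   # tool coords mm
    m=(abs(t[...,0])<115)&(abs(t[...,1])<100)&(t[...,2]>4)&(t[...,2]<32)
    q=t[m]; top=q[abs(q[:,2]-9)<5]
    print(nm,len(q),cv2.minAreaRect(q[:,:2].astype(np.float32)),np.percentile(q[:,2],[5,50,95]))
    A=np.c_[top[:,:2],np.ones(len(top))]; c=np.linalg.lstsq(A,top[:,2],rcond=None)[0]; print(" tilt deg about x,y",np.degrees(c[:2]),c[2])
E
```

```text
FL [-124.1  140.1]
FR [-120.8 -153.2]
seamL0 [-100.8  101.6]
seamL1 [70.3 94.5]
seamR0 [-115.1 -117.3]
seamR1 [  86.9 -112.2]
base FR [-115.3 -143.8]
s2 front x -0.1266409504392983 yaw 0.44135646278944995 side y -0.15282789432206553 yaw -0.05586363722216479 865 699
s3 front x -0.12658061330983764 yaw 0.44085379756918075 side y -0.15291167804741637 yaw -0.08338994162914039 849 681
side0 front x -0.12652046978568277 yaw 0.44857007374013114 side y -0.15276992636875317 yaw -0.0769248413243265 852 683
s3 3736 ((-3.3416290283203125, 2.057464599609375), (180.6601104736328, 203.36572265625), 89.93854522705078) [ 4.77804311  9.39521641 18.26028268]
 tilt deg about x,y [-0.10765902 -0.3715617 ] 8.13502188127662
sc3 2218 ((0.44659423828125, 2.6948394775390625), (210.45968627929688, 181.08065795898438), 0.037735700607299805) [ 4.69931063  8.83740948 18.18481403]
 tilt deg about x,y [ 0.01916345 -0.16956055] 8.325509443325716
```

>>> {"name": "play_rows", "arguments": {"deltas": [[5,[30,5,-30],[0,0,0.02]],[5,[70,10,-60],[0,0,0.05]],[5,[110,17,-90],[0,0,0.07]],[5,[145,22,-115],[0,0,0.094]],[5,[165,26,-121],[0,0,0.094]],[5,[165,26,-121],[0,0,0.094]]]}}

```text
clock: 10.38
tcp_pos: [0.5181, -0.016, 0.3236]
orientation: [-2.174, -2.264, 0.012]
contact_force: [-0.0, -1.1, -3.4]
grip_width: 0.0104
```

```bash
python3 - <<'E'
from h import *
Rm,p,o=tool(); print(o["clock"],p.round(4),Rm.round(4).tolist(),o["contact_force"])
shot("wrist","w4"); cv2.imwrite("pics/w4b.png",cv2.resize(cv2.imread("pics/w4.png"),(800,600)))
E
```

```text
10.375 [ 0.5181 -0.016   0.3236] [[-0.0403, 0.9992, -0.007], [0.9992, 0.0402, -0.0035], [-0.0032, -0.0071, -1.0]] [-0.04289087 -1.05259013 -3.38281768]
```

View pics/w4b.png

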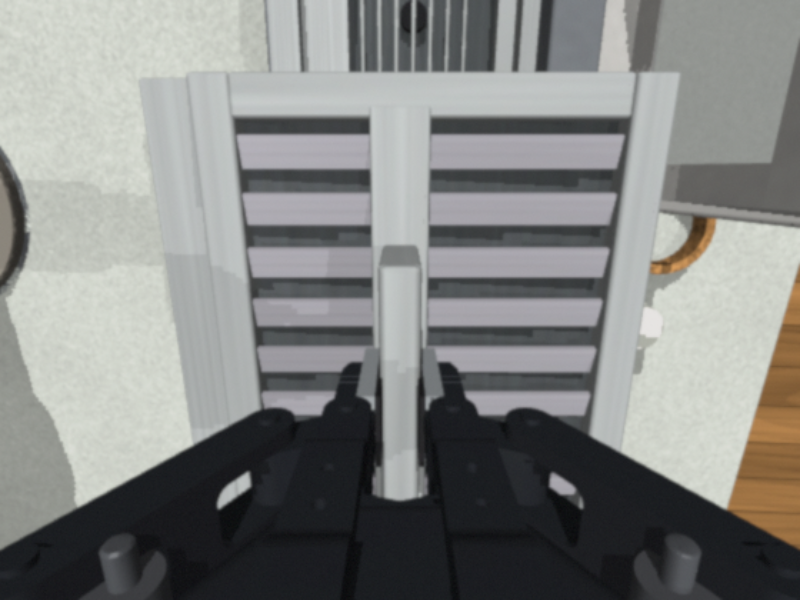

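The filter hides the well here. Only a strip beyond its +y edge shows, at the top of the picture. I'll use that strip at two positions to see each side wall.

>>> {"name": "play_rows", "arguments": {"deltas": [[5,[-20,0,0],[0,0,0]],[5,[-40,0,0],[0,0,0]],[5,[-40,0,0],[0,0,0]]]}}

```text
clock: 10.8
tcp_pos: [0.5182, -0.061, 0.3222]
orientation: [-2.183, -2.255, 0.018]
contact_force: [-0.6, 0.9, -3.4]
grip_width: 0.0105
```

```bash
python3 - <<'E'
from h import *
Rm,p,o=tool(); print(o["clock"],p.round(4)); shot("wrist","w5")
E
```

```text
10.8 [ 0.5182 -0.061   0.3222]
```

>>> {"name": "play_rows", "arguments": {"deltas": [[5,[40,0,0],[0,0,0]],[5,[85,0,0],[0,0,0]],[5,[130,0,0],[0,0,0]],[5,[165,0,0],[0,0,0]],[5,[180,0,0],[0,0,0]],[5,[180,0,0],[0,0,0]]]}}

```text
clock: 11.6
tcp_pos: [0.5119, 0.1211, 0.321]
orientation: [-2.178, -2.258, 0.018]
contact_force: [0.5, -1.2, -3.6]
grip_width: 0.0101
```

```bash
python3 - <<'E'
from h import *
Rm,p,o=tool(); print(o["clock"],p.round(4)); shot("wrist","w6")
yw=np.radians(2.0);M=np.array([[np.cos(yw),-np.sin(yw),0],[np.sin(yw),np.cos(yw),0],[0,0,1]])
ims=[]
for n in("w5","w6"):
    B=(cloud(n)-[.5315,.1864,0])@M; z=B[...,2]
    # filter edge region excluded by z<.12
    ok=(z<.11)&(z>.05)
    for xs in((-.09,-.03),(-.03,.02),(.02,.07)):
        s=B[ok&(B[...,0]>xs[0])&(B[...,0]<xs[1])]
        k=np.round(s[:,1]*500).astype(int)
        print(n,xs,[(int(i*2),round(float(np.median(s[k==i,2]))*1000),int((k==i).sum())) for i in np.unique(k)])
    s=B[ok&(B[...,1]>-.095)&(B[...,1]<.095)]; k=np.round(s[:,0]*500).astype(int)
    print(n,"x",[(int(i*2),round(float(np.median(s[k==i,2]))*1000)) for i in np.unique(k)])
    ims.append(cv2.resize(cv2.imread(f"pics/{n}.png")[:110],(800,157)))
cv2.imwrite("pics/w56.png",np.vstack([ims[0],np.full((10,800,3),255,np.uint8),ims[1]]))
E
```

```text
11.6 [0.5119 0.1211 0.321 ]
w5 (-0.09, -0.03) [(-98, 65, 51), (-96, 65, 101), (-94, 65, 44), (-92, 65, 41), (-90, 65, 43), (-88, 65, 44), (-86, 65, 40), (-84, 65, 41), (-82, 65, 45), (-80, 65, 43), (-78, 65, 44), (-76, 65, 45), (-74, 65, 46), (-72, 65, 45), (-70, 65, 44), (-68, 65, 49), (-66, 65, 45), (-64, 65, 46), (-62, 65, 43), (-60, 65, 48), (-58, 65, 46), (-56, 65, 45), (-54, 65, 42), (-52, 65, 51), (-50, 65, 41), (-48, 65, 50), (-46, 64, 5), (-44, 53, 1)]
w5 (-0.03, 0.02) [(-98, 65, 58), (-96, 65, 69), (-94, 65, 10)]
w5 (0.02, 0.07) [(-100, 81, 2), (-98, 65, 77), (-96, 66, 82), (-94, 65, 40), (-92, 65, 29), (-90, 65, 30), (-88, 65, 33), (-86, 65, 31), (-84, 65, 30), (-82, 65, 29), (-80, 65, 30), (-78, 65, 30), (-76, 65, 27), (-74, 65, 36), (-72, 65, 28), (-70, 65, 32), (-68, 65, 28), (-66, 65, 27), (-64, 65, 35), (-62, 65, 32), (-60, 65, 35), (-58, 65, 34), (-56, 65, 34), (-54, 65, 29), (-52, 65, 33), (-50, 65, 28), (-48, 65, 23), (-46, 56, 3), (-44, 55, 1)]
w5 x [(-126, 85), (-124, 86), (-122, 88), (-120, 88), (-118, 88), (-116, 89), (-114, 88), (-112, 88), (-110, 88), (-108, 
[... 3070 characters left out ...]
58), (50, 64), (52, 60), (54, 64), (56, 61), (58, 64), (60, 65), (62, 65), (64, 65), (66, 65), (68, 65), (70, 78), (72, 88), (74, 88), (76, 89), (78, 89), (80, 89), (82, 88), (84, 88), (92, 73), (94, 84), (96, 87), (98, 87), (100, 87), (102, 87), (104, 87), (106, 87), (108, 87), (110, 87), (112, 87), (114, 87), (116, 87), (118, 87), (120, 87), (122, 87), (124, 87), (126, 87), (128, 87), (130, 87), (132, 87), (134, 85), (136, 79), (138, 76), (140, 71), (142, 70), (144, 70), (146, 71), (148, 69), (150, 69), (152, 71), (154, 68), (156, 71), (158, 74), (160, 74), (162, 75), (164, 65), (166, 63), (168, 64), (170, 68), (172, 76), (174, 84), (176, 89), (178, 97), (180, 104), (182, 109), (184, 110)]
```

View pics/w56.png

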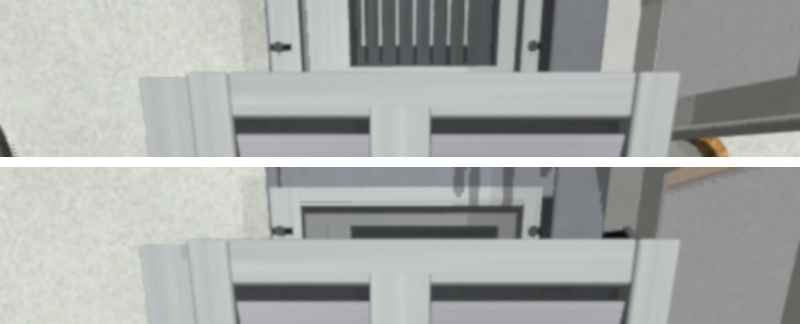

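The wrist view gives yaw 2.0° (left wall uniform at booth y +102, so centre is about -1). The lip edge is at x≈-100 and the back wall at 70, so the tray sits fully forward. I'll write a helper that turns booth-frame targets for the tongue tip into tool deltas.

```bash
cat > g.py <<'E'
from h import *
yw=np.radians(2.0); Bm=np.array([[np.cos(yw),-np.sin(yw),0],[np.sin(yw),np.cos(yw),0],[0,0,1]]); B0=np.array([.5315,.1864,0])
TIP=np.array([0,-.0885,.0249])
R0=Bm@np.array([[0,1,0],[1,0,0],[0,0,-1.]])   # tool x=booth y, tool y=booth x
def st():
    Rm,p,o=tool(); t=Bm.T@(p+Rm@TIP-B0)*1000
    L=R0.T@Rm; rv=np.degrees(R.from_matrix(L).as_rotvec())
    bk=Bm.T@(p+Rm@np.array([0,.0885,.0249])-B0)*1000
    print("t",round(o["clock"],2),"tip",t.round(1),"back",bk.round(1),"tilt/roll/yaw",rv.round(2),"F booth",(Bm.T@o["contact_force"]).round(1),"M",(Bm.T@o["moment"]).round(2),"w",round(o["grip_width"],4))
def go(tip,pitch):
    Rm,p,o=tool(); Rt=R0@R.from_rotvec([-np.radians(pitch),0,0]).as_matrix()
    pt=B0+Bm@(np.array(tip)/1000)-Rt@TIP
    print("go",tip,pitch,"->",(Rm.T@(pt-p)*1000).round(1),R.from_matrix(Rm.T@Rt).as_rotvec().round(3))
E
python3 -c "
from g import *
st(); go([-88,-1,100],10); go([-88,-1,78],10); go([-88,-1,70],10)"
```

```text
t 11.65 tip [-110.4  -66.2  297.2] back [ 66.6 -66.4 295.4] tilt/roll/yaw [ 0.61 -0.32  0.06] F booth [ 0.2 -0.1 -3. ] M [ 0.02 -0.08  0.01] w 0.0104
go [-88, -1, 100] 10 -> [ 66.1  18.3 180.7] [-0.185  0.006 -0.001]
go [-88, -1, 78] 10 -> [ 66.3  18.6 202.7] [-0.185  0.006 -0.001]
go [-88, -1, 70] 10 -> [ 66.3  18.7 210.7] [-0.185  0.006 -0.001]
```

>>> {"name": "play_rows", "arguments": {"deltas": [[5,[30,8,30],[-0.08,0.003,0]],[5,[60,15,75],[-0.185,0.006,-0.001]],[5,[66,18,115],[-0.185,0.006,-0.001]],[5,[66,18,150],[-0.185,0.006,-0.001]],[5,[66,18,172],[-0.185,0.006,-0.001]],[5,[66,18,181],[-0.185,0.006,-0.001]],[5,[66,18,181],[-0.185,0.006,-0.001]]]}}

```text
clock: 12.52
tcp_pos: [0.5263, 0.1838, 0.1397]
orientation: [2.095, 2.167, 0.189]
contact_force: [0.6, -1.3, -3.1]
grip_width: 0.0103
```

```bash
python3 -c "
from g import *
st(); go([-88,-1,80],10); go([-88,-1,72],10);go([-88,-1,67],10)
shot('side','s4'); shot('scene','sc4')
a=cv2.resize(cv2.imread('pics/s4.png')[120:260,150:320],(400,330)); b=cv2.resize(cv2.imread('pics/sc4.png')[130:260,210:370],(400,330)); cv2.imwrite('pics/m4.png',np.hstack([a,b]))"
```

```text
t 12.53 tip [-88.1  -2.3  99.9] back [ 86.2  -2.5 130.5] tilt/roll/yaw [-9.97 -0.03  0.07] F booth [ 0.6 -1.3 -3.1] M [0.   0.32 0.03] w 0.0103
go [-88, -1, 80] 10 -> [ 1.4 -3.3 19.5] [-0.     0.001 -0.001]
go [-88, -1, 72] 10 -> [ 1.4 -4.7 27.4] [-0.     0.001 -0.001]
go [-88, -1, 67] 10 -> [ 1.4 -5.6 32.3] [-0.     0.001 -0.001]
```

View pics/m4.png

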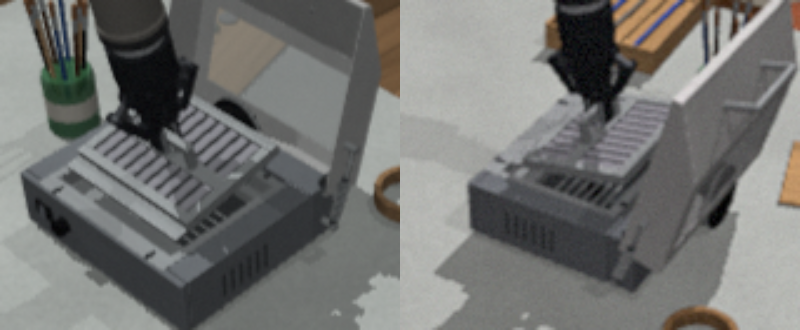

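The tongue is poised over the well, just behind the lip, tilted about 10°. I'll lower it.

>>> {"name": "play_rows", "arguments": {"deltas": [[5,[0.5,-1,7],[0,0,0]],[5,[1,-2,14],[0,0,0]],[5,[1.4,-3.3,19.5],[0,0.001,-0.001]],[5,[1.4,-4,23.5],[0,0.001,-0.001]],[5,[1.4,-4.7,27],[0,0.001,-0.001]],[5,[1.4,-4.7,27],[0,0.001,-0.001]]]}}

```text
clock: 13.38
tcp_pos: [0.5269, 0.1861, 0.113]
orientation: [2.094, 2.169, 0.193]
contact_force: [0.8, 0.8, -3.3]
grip_width: 0.0108
```

```bash
python3 -c "
from g import *
st(); go([-88,-1,67.5],10);go([-88,-1,66],10);go([-88,-1,65],10)"
```

```text
t 13.38 tip [-87.4  -0.1  73.1] back [ 8.68e+01 -1.00e-01  1.04e+02] tilt/roll/yaw [-10.06   0.09  -0.03] F booth [ 0.8  0.8 -3.3] M [0.   0.34 0.01] w 0.0108
go [-88, -1, 67.5] 10 -> [-0.9 -1.5  5.5] [ 0.001 -0.002  0.   ]
go [-88, -1, 66] 10 -> [-0.9 -1.8  6.9] [ 0.001 -0.002  0.   ]
go [-88, -1, 65] 10 -> [-0.9 -1.9  7.9] [ 0.001 -0.002  0.   ]
```

>>> {"name": "play_rows", "arguments": {"deltas": [[5,[-0.9,-0.8,3],[0,0,0]],[5,[-0.9,-1.5,5.5],[0,-0.002,0]],[5,[-0.9,-1.8,7],[0,-0.002,0]],[5,[-0.9,-1.8,7],[0,-0.002,0]]]}}

```text
clock: 13.88
tcp_pos: [0.5264, 0.1852, 0.1058]
orientation: [2.093, 2.168, 0.19]
contact_force: [-0.4, 0.2, -3.0]
grip_width: 0.0104
```

```bash
python3 -c "
from g import *
st(); go([-92,-1,66.5],10);go([-98,-1,66.5],10);go([-104,-1,66.5],10);go([-108,-1,66.5],10)"
```

```text
t 13.88 tip [-88.   -1.   65.8] back [86.3 -0.9 96.7] tilt/roll/yaw [-10.06  -0.02  -0.03] F booth [-0.4  0.2 -3. ] M [-0.05  0.4  -0.03] w 0.0104
go [-92, -1, 66.5] 10 -> [-0.  -3.8 -1.3] [0.001 0.    0.   ]
go [-98, -1, 66.5] 10 -> [-0.  -9.7 -2.3] [0.001 0.    0.   ]
go [-104, -1, 66.5] 10 -> [ -0.  -15.6  -3.4] [0.001 0.    0.   ]
go [-108, -1, 66.5] 10 -> [ -0.  -19.6  -4.1] [0.001 0.    0.   ]
```

>>> {"name": "play_rows", "arguments": {"deltas": [[5,[0,-0.1,0.7],[0,0,0]],[5,[0,-0.3,1.5],[0,0,0]],[5,[0,-0.3,1.5],[0,0,0]]]}}

```text
clock: 14.25
tcp_pos: [0.527, 0.1853, 0.1048]
orientation: [2.093, 2.167, 0.192]
contact_force: [0.9, -0.5, 2.4]
grip_width: 0.0104
```

```bash
python3 -c "
from g import *
st(); go([-92,-1,66],10);go([-98,-1,66],10);go([-104,-1,66],10);go([-108,-1,66],10)"
```

```text
t 14.25 tip [-87.3  -0.9  64.7] back [87.  -0.9 95.8] tilt/roll/yaw [-1.013e+01 -0.000e+00 -1.000e-02] F booth [ 0.9 -0.6  2.4] M [-0.23  0.41 -0.03] w 0.0104
go [-92, -1, 66] 10 -> [-0.1 -4.4 -1.9] [ 0.002 -0.     0.   ]
go [-98, -1, 66] 10 -> [ -0.1 -10.3  -2.9] [ 0.002 -0.     0.   ]
go [-104, -1, 66] 10 -> [ -0.1 -16.2  -4. ] [ 0.002 -0.     0.   ]
go [-108, -1, 66] 10 -> [ -0.1 -20.1  -4.7] [ 0.002 -0.     0.   ]
```

The ledge is felt at 65. I'll slide forward just above it.

>>> {"name": "play_rows", "arguments": {"deltas": [[5,[0,-2,-1.5],[0,0,0]],[5,[0,-4.4,-1.9],[0,0,0]],[5,[0,-7,-2.3],[0,0,0]],[5,[0,-10,-2.8],[0,0,0]],[5,[0,-13,-3.3],[0,0,0]],[5,[0,-16,-3.9],[0,0,0]],[5,[0,-16,-3.9],[0,0,0]]]}}

```text
clock: 15.12
tcp_pos: [0.5099, 0.1847, 0.1056]
orientation: [2.093, 2.168, 0.191]
contact_force: [0.1, 0.8, -1.7]
grip_width: 0.0105
```

```bash
python3 -c "
from g import *
st(); go([-108,-1,65.5],10);go([-111,-1,65.5],10)"
```

```text
t 15.12 tip [-104.4   -1.    65.6] back [69.8 -1.  96.6] tilt/roll/yaw [-10.07  -0.02  -0.02] F booth [ 0.1  0.8 -1.7] M [-0.08  0.48 -0.02] w 0.0105
go [-108, -1, 65.5] 10 -> [-0.  -3.5 -0.4] [0.001 0.    0.   ]
go [-111, -1, 65.5] 10 -> [-0.  -6.4 -0.9] [0.001 0.    0.   ]
```

>>> {"name": "play_rows", "arguments": {"deltas": [[5,[0,-1,-0.1],[0,0,0]],[5,[0,-2,-0.2],[0,0,0]],[5,[0,-3,-0.4],[0,0,0]],[5,[0,-4,-0.5],[0,0,0]],[5,[0,-5,-0.7],[0,0,0]]]}}

```text
clock: 15.75
tcp_pos: [0.5051, 0.1846, 0.1056]
orientation: [2.093, 2.168, 0.192]
contact_force: [4.0, 0.6, -0.2]
grip_width: 0.0105
```

```bash
python3 -c "
from g import *
st(); go([-111,-1,65.5],10)"
```

```text
t 15.75 tip [-109.2   -0.9   65.6] back [65.1 -0.9 96.6] tilt/roll/yaw [-1.011e+01  0.000e+00 -1.000e-02] F booth [ 4.   0.4 -0.2] M [-0.3  -0.37 -0.02] w 0.0105
go [-111, -1, 65.5] 10 -> [-0.1 -1.8 -0.1] [ 0.002 -0.     0.   ]
```

Front wall felt at tip x ≈ -109, where -110 was expected. I'll back off slightly and lower the back edge.

```bash
python3 -c "
from g import *
for a in (8.5,7,5.5,4,3,2): go([-108.4,-1,65.6],a)"
```

```text
go [-108.4, -1, 65.6] 8.5 -> [-0.1  1.4  2.6] [ 0.028 -0.     0.   ]
go [-108.4, -1, 65.6] 7 -> [-0.1  2.   4.9] [ 0.054 -0.     0.   ]
go [-108.4, -1, 65.6] 5.5 -> [-0.1  2.5  7.3] [ 0.08 -0.    0.  ]
go [-108.4, -1, 65.6] 4 -> [-0.1  2.9  9.7] [ 0.107 -0.     0.   ]
go [-108.4, -1, 65.6] 3 -> [-0.1  3.2 11.3] [ 0.124 -0.     0.   ]
go [-108.4, -1, 65.6] 2 -> [-0.1  3.4 12.8] [ 0.142 -0.     0.   ]
```

>>> {"name": "play_rows", "arguments": {"deltas": [[5,[0,1,0.1],[0.002,0,0]],[5,[0,1.4,2.6],[0.028,0,0]],[5,[0,2,4.9],[0.054,0,0]],[5,[0,2.5,7.3],[0.08,0,0]],[5,[0,2.5,7.3],[0.08,0,0]]]}}

```text
clock: 16.38
tcp_pos: [0.509, 0.1844, 0.0984]
orientation: [2.135, 2.21, 0.105]
contact_force: [-0.9, 0.0, -0.8]
grip_width: 0.0101
```

```bash
python3 -c "
from g import *
st()
for a in (4,3,2,1,0.5,0): go([-108.4,-1,65.5],a)"
```

```text
t 16.38 tip [-108.3   -1.1   65.2] back [67.9 -1.2 82. ] tilt/roll/yaw [-5.45 -0.02  0.02] F booth [-0.9  0.1 -0.8] M [-0.09  0.5  -0.  ] w 0.0101
go [-108.4, -1, 65.5] 4 -> [0.2 0.5 2. ] [ 0.025  0.    -0.   ]
go [-108.4, -1, 65.5] 3 -> [0.2 0.9 3.5] [ 0.043  0.    -0.   ]
go [-108.4, -1, 65.5] 2 -> [0.2 1.2 5.1] [ 0.06  0.   -0.  ]
go [-108.4, -1, 65.5] 1 -> [0.2 1.6 6.7] [ 0.078  0.    -0.   ]
go [-108.4, -1, 65.5] 0.5 -> [0.2 1.7 7.5] [ 0.086  0.    -0.   ]
go [-108.4, -1, 65.5] 0 -> [0.2 1.9 8.2] [ 0.095  0.    -0.   ]
```

Forces are light and the back edge is now at z 82, below the deck. I'll continue lowering.

>>> {"name": "play_rows", "arguments": {"deltas": [[5,[0.2,0.5,2],[0.025,0,0]],[5,[0.2,0.9,3.5],[0.043,0,0]],[5,[0.2,1.2,5.1],[0.06,0,0]],[5,[0.2,1.4,6],[0.07,0,0]],[5,[0.2,1.4,6],[0.07,0,0]]]}}

```text
clock: 17.0
tcp_pos: [0.511, 0.1846, 0.0925]
orientation: [2.171, 2.246, 0.027]
contact_force: [-0.9, -1.1, 0.0]
grip_width: 0.0104
```

```bash
python3 -c "
from g import *
st()
for a in (1,0.5,0,-.3): go([-108.4,-1,65.2],a)"
```

```text
t 17.0 tip [-108.4   -1.    65.4] back [68.6 -1.1 69.8] tilt/roll/yaw [-1.42 -0.03  0.03] F booth [-1. -1.  0.] M [-0.17  0.38  0.05] w 0.0104
go [-108.4, -1, 65.2] 1 -> [0.1 0.1 0.8] [ 0.007  0.001 -0.001]
go [-108.4, -1, 65.2] 0.5 -> [0.1 0.3 1.6] [ 0.016  0.001 -0.001]
go [-108.4, -1, 65.2] 0 -> [0.1 0.5 2.4] [ 0.025  0.001 -0.001]
go [-108.4, -1, 65.2] -0.3 -> [0.1 0.7 2.9] [ 0.03   0.001 -0.001]
```

>>> {"name": "play_rows", "arguments": {"deltas": [[5,[0.1,0.1,0.8],[0.007,0,0]],[5,[0.1,0.3,1.6],[0.016,0,0]],[5,[0.1,0.5,2.4],[0.025,0,0]],[5,[0.1,0.5,2.4],[0.025,0,0]]]}}

```text
clock: 17.5
tcp_pos: [0.5114, 0.1847, 0.0909]
orientation: [-2.183, -2.259, 0.002]
contact_force: [-4.5, -1.8, 10.0]
grip_width: 0.0107
```

```bash
python3 -c "
from g import *
st()
for a in (0,-.3): go([-108.4,-1,65],a)"
```

```text
t 17.5 tip [-108.7   -1.    66.1] back [68.3 -1.1 65.9] tilt/roll/yaw [ 0.08 -0.01  0.04] F booth [-4.6 -1.6 10. ] M [-0.49  1.2   0.05] w 0.0107
go [-108.4, -1, 65] 0 -> [0.  0.3 1. ] [-0.001  0.    -0.001]
go [-108.4, -1, 65] -0.3 -> [0.  0.4 1.5] [ 0.004  0.    -0.001]
```

```bash
python3 - <<'E'
from g import *
shot("wrist","w7"); shot("side","s7"); shot("scene","sc7")
for n in("w7","s7","sc7"):
    B=(cloud(n)-B0)@Bm*1000
    m=(B[...,0]>-84)&(B[...,0]<66)&(abs(B[...,1])<97)&(B[...,2]>74)&(B[...,2]<94)
    q=B[m]
    for _ in range(5):
        A=np.c_[q[:,:2],np.ones(len(q))]; c=np.linalg.lstsq(A,q[:,2],rcond=None)[0]; q=q[abs(q[:,2]-A@c)<2]
    print(n,len(q),"slopes deg",np.degrees(c[:2]).round(2),"z front/back",(c[2]+c[0]*-85).round(1),(c[2]+c[0]*66).round(1))
    d=B[(abs(B[...,2]-88)<5)&(abs(B[...,1])>112)&(abs(B[...,1])<145)&(abs(B[...,0])<100)]; print("  deck z",np.median(d[:,2]).round(1))
E
```

```text
w7 34153 slopes deg [-0.11  1.52] z front/back 78.3 78.1
  deck z 87.4
s7 734 slopes deg [-0.31  0.05] z front/back 79.7 78.8
  deck z 87.2
sc7 434 slopes deg [-0.41 -0.13] z front/back 82.2 81.2
  deck z 89.6
```

The filter lies level about 6–8 mm below the deck, consistent with being seated. I'll relax and release.

>>> {"name": "play_rows", "arguments": {"deltas": [[5,[0,0.3,0.2],[0,0,0]],[5,[0,0.3,0.2],[0,0,0]],[15,[0,0.3,0.2],[0,0,0]],[30,[0,0.3,0.2],[0,0,0]],[35,[0,0.3,0],[0,0,0]],[35,[0,0,-3],[0,0,0]]]}}

```text
clock: 18.4
tcp_pos: [0.5114, 0.1847, 0.0938]
orientation: [-2.183, -2.259, 0.002]
contact_force: [-0.3, -0.5, -0.4]
grip_width: 0.0355
```

>>> {"name": "play_rows", "arguments": {"deltas": [[35,[0,0,-15],[0,0,0]],[35,[0,0,-40],[0,0,0]],[35,[-5,-10,-80],[0,0,0]],[35,[-20,-20,-130],[0,0,0]],[35,[-50,-25,-180],[0,0,0]],[35,[-90,-25,-210],[0,0,0]]]}}

```text
clock: 19.15
tcp_pos: [0.4901, 0.0938, 0.3077]
orientation: [2.18, 2.261, 0.005]
contact_force: [1.4, 0.1, -1.1]
grip_width: 0.0351
```

```bash
python3 - <<'E'
from g import *
st(); shot("wrist","w8"); shot("scene","sc8"); shot("side","s8")
for n in("w8","s8","sc8"):
    B=(cloud(n)-B0)@Bm*1000
    for nm,xr in(("front bar",(-86,-78)),("back bar",(58,66)),("tongue",(-98,-92)),("deck",(-125,-104)),("bk ledge",(67,72))):
        m=(B[...,0]>xr[0])&(B[...,0]<xr[1])&(abs(B[...,1])<90)&(B[...,2]>40)&(B[...,2]<100); q=B[m]
        if len(q): print(n,nm,len(q),np.percentile(q[:,2],[25,50,75]).round(1),end=" ")
    print()
a=cv2.resize(cv2.imread('pics/s8.png')[100:260,150:330],(400,356)); b=cv2.resize(cv2.imread('pics/w8.png'),(400,300)); b=np.vstack([b,np.zeros((56,400,3),np.uint8)])
cv2.imwrite('pics/m8.png',np.hstack([a,b]))
E
```

```text
t 19.15 tip [-133.   -91.2  282.5] back [ 44. -91. 283.] tilt/roll/yaw [-0.17  0.1  -0.07] F booth [ 1.4  0.1 -1.1] M [-0.06 -0.02 -0.01] w 0.0351
w8 front bar 1175 [80.3 80.9 81.4] w8 back bar 1172 [80.4 80.9 81.5] w8 tongue 841 [70.4 70.9 71.5] w8 deck 3146 [87.4 88.  88.6] w8 bk ledge 1080 [80.7 82.9 87.5] 
s8 front bar 133 [79.2 80.9 82.3] s8 back bar 103 [79.6 81.2 82.5] s8 tongue 2 [83.6 83.8 84. ] s8 deck 391 [85.3 87.5 89.2] s8 bk ledge 119 [80.7 84.3 88. ] 
sc8 front bar 54 [82.9 84.3 85.2] sc8 back bar 34 [83.1 83.9 84.8] sc8 tongue 38 [74.3 77.  87.5] sc8 deck 158 [89.2 91.  92.6] sc8 bk ledge 12 [88.2 88.9 90.7]
```

View pics/m8.png

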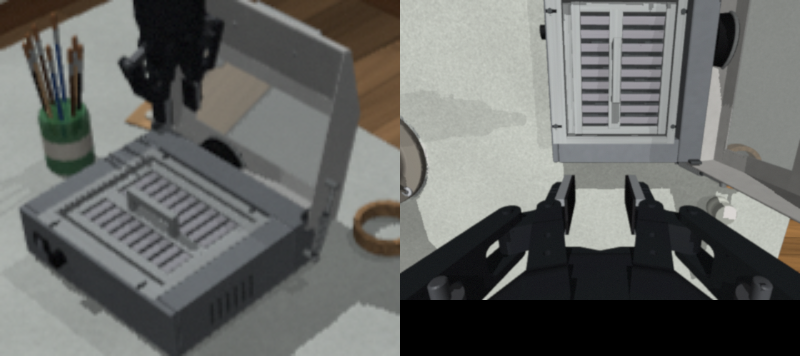

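The filter lies flat: front and back bars are both at 80.9, and the tongue top is at 71 and runs under the lip. The hood is standing open and the gripper is clear, so I'm handing in.

```bash
python3 -c "
from h import *
r.hand_in()"
```

```text
the job is handed in; nothing more can be done
```

The hood is standing open by itself and the baffle filter is seated flat in its well. I handed the job in at about 19 s of the 70 s allowed.

- **Hood:** I gripped the handle, swung the hood past the over-centre point to near its stop, and let go. It was still open in the last pictures.
- **Filter:** I carried it in tilted about 10° and touched the front ledge. I then slid the tongue forward under the lip until I felt the front wall, with about 4 N, and lowered the back edge. The highest force while seating was about 11 N, at the last touch-down; I eased that off before opening the gripper.

**Last checks:**
- The wrist camera put the filter's front and back bars at the same height, z 80.9 mm. The tongue top was at 71 mm and runs in under the lip. The deck read 88 mm.
- The bars read about 1 mm lower than the drawing gives, but the bare ledge also read about 1 mm low.
- The scene camera read everything, deck included, about 3 mm higher than the wrist camera, but it also showed the filter level.
- The tray sits at about its forward limit or slightly past it by my booth estimate. My x origin may be a few millimetres off, but I found the front wall by feel, so the fit doesn't depend on it.
- In the last pictures the other items in view looked undisturbed, and I saw no contact with them. The gripper was well clear and touching nothing.

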